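Work the lever of the blue recipe file

ROBOT

A 6-joint arm with a two-finger parallel gripper is mounted at the origin on a cart in front of the work surface, level with it; the furniture and walls round the work are solid. World frame = base frame: x ahead of the robot, y to its left, z up, the work surface at z = 0. Lengths are in m, angles in rad, forces in N, time in s.
With the tool pointing down it reaches from about 0.3 to 0.775 m from the base axis. Payload 14.6 kg.
Tool frame: the origin (TCP) lies at the very end of the fingers, on their centre line; the grasp point (between the pads) lies 19 mm behind it (env.grip_point_offset is the distance from the TCP to the grasp point, in m); z points along the fingers, y is the line along which they close (so a half turn about z gives the same grasp; the last joint's range is limited). The gripper opens to 94 mm and grips with 3 to 60 N. Pads are 16 mm wide; open, the fingers measure 119 mm over their backs; the gripper's body (75 mm by 177 mm) begins 78 mm behind the grasp point.
Start: joints at [-1.306, 0.3, 1.521, -0, 1.321, -0.067], TCP at [0.179, -0.52, 0.205] pointing down, gripper open.
Joint ranges: [-3.03, 3.03], [-0.79, 2.21], [0.23, 2.52], [-1.04, 4.18], [0, 3.07], [-2.55, 2.55]. Speed limits (rad/s): [2.22, 2.22, 2.57, 3.14, 3.14, 3.14].

INTERFACE

Orientations are given as a unit quaternion [x, y, z, w].
In Python, from workcell import env, vision gives the robot as it stands.
- The arm moves only by the tool servo_tool, never from a script. Its arguments are lists of equal length, an entry for each row: "jaw": the opening, from 0 (shut) to 1 (fully open); "xyz": the shift along the tool's x, y, z normalised to -1 to 1, where 1 is 0.1 m, a list of three; "rot": the turn, a rotation vector about the tool's x, y, z normalised to -1 to 1, where 1 is pi rad, a list of three. A call has 1 to 20 rows; each row is the pose to reach, as a shift and turn from the pose commanded when the call began, along the tool's axes at that moment, turning the shorter way round; what a row does not reach only later rows make up. A row lasts 1/8 s, in which the tool goes at most 62.5 mm and 10.7 degrees, less where a joint would pass 70% of its speed; a pose out of reach is approached as far as the arm can. A call with a number of a shift or a turn outside -1 to 1 is refused whole. A call with a gripper value outside its range is refused whole. The fingers move at their own pace and stop on an object; "newtons" is the grip in N (left out, the last holds). Time passes only in rows, so rows that repeat a pose let the fingers close. It gives the time, the measured TCP pose, the force, the opening and the grip force at its end, in the units of the state.
- env.observe(): the state, without advancing time (a new reading comes with each control period).
- vision.read_camera(name): name is "side" or "top"; returns (picture, depth): 400x640x3 uint8, red, green, blue; 400x640 float32, m along the optical axis (not along the pixel's ray), 0 where there is no reading.
- vision.camera_info(name): a dict with "fx", "fy", "cx", "cy" (pixels), "position" and "rotation" of the camera in the world. Camera axes: x right, y down, z forward; pixel columns grow to the right and rows downward; lengths in m; the calibration is good to about 2 mm. A picture is of the moment at which its call begins. camera_info takes no time and is no camera call.
- env.hand_in(): hands the job in; it is judged then, once.
The state is a dict: "time_s": time; "qpos": joint angles; "joint_velocities": joint speeds; "joint_efforts": joint torques, N m; "eef_pos": TCP position; "tcp_rot": TCP orientation; "ft_force": force on the tool from outside, world axes, zero at the start; "wrist_torque": the same for the moment, N m; "finger_gap": finger opening in m; "grip_force": force on a finger pad.
Only numpy, scipy, OpenCV 4.12 (cv2) and the standard library are available. Lean on these libraries where they do the work, as an engineer would, in place of code of your own. Each camera call takes 0.05 s, during which the arm holds its last target. There are 200 camera calls.

TASK

Some sheets have caught in the rings of the blue lever arch recipe file. Lift its lever until the rings stand fully open, so that the sheets come free, then press the lever all the way down again so that the rings are closed, and let go. Leave the red file's lever alone.

Things in the scene. Friction and masses are not known exactly. Their poses are not given: they have to be found in the camera images.
- blue_file: Blue lever arch file: board 210 (x) x 260 (y) x 4 mm fixed flat on the worktop, sheets on it. Origin: centre of its underside; x from spine edge to sheets' free edge, y along spine, z up. Lever: steel bar ending in a black sleeve 15 wide (x), 36 long, 11 mm thick, clear for 60 mm round. Lever down: sleeve centre at (-60,-103,40) mm. Pivot at (-60,-18,36) mm, axis along x.
- blue_lever (a joint): Lever angle, rad: 0 down (rings closed), 0.65 up at its stop (rings open), where the sleeve centre is at (-60,-83,91) mm in the file's frame: it swings up and towards +y. It works over centre: lifted past about two thirds it springs on up to its stop and stays up; pressed below about one third it snaps down and stays down. It takes 1 to 3 N at the sleeve.
- blue_rings (a joint): Opening angle of the blue file's two steel arches, rad: 0 closed on their posts, 1.0 fully open; driven by the lever. They stand at x = -75 to -35 mm, y = 0 and y = 80 mm in the file's frame, 70 mm high, and lean over towards -x (to x = -110 mm) as they open.
- red_lever (a joint): Lever angle, rad, of the red file beside it, alike in all but colour: 0 down. Not to be worked.

How it is judged:
By the outcome, as a careful person would: the job done as asked, in the order asked, and still so for the second after the job is handed in, with the robot touching nothing.
It also fails if it takes over 35 s, if anything falls off the work surface, if the arm or the gripper's body presses on something with over 40 N, if the wrist force passes 120 N, or if a joint passes its speed limit or range.

## Working session

There is one attempt and no reset: what is moved stays moved. The work goes in short steps, Python scripts to look and compute and a tool call to move; the robot and the scene stay as the last step left them, time stands still between calls to the robot, and variables do not carry over. Pictures are saved under pics/ and viewed, at most 10 in all, crops included, and the job is handed in when it is done.

Besides the shell and the picture viewer there is one more tool, called after "Request:" by a JSON object that holds its "api" and its "payload", one argument or row to a line. servo_tool: Moves the arm, as the interface text tells. Scaled input: -1 to 1 covers 0.1 m each way for a shift and pi rad each way for a turn. Its arguments: {"type":"object","properties":{"jaw":{"type":"array"},"xyz":{"type":"array"},"rot":{"type":"array"},"newtons":{"type":"number"}},"required":["jaw","xyz","rot"]}

```bash
mkdir -p pics; cat > h.py <<'E'
import numpy as np,cv2
from workcell import env,vision
def snap(n,f):
    p,d=vision.read_camera(n); cv2.imwrite(f'pics/{f}.png',p[:,:,::-1]); np.savez(f'pics/{f}.npz',p=p,d=d); return p,d
def pt(n,d,u,v,z=None):
    c=vision.camera_info(n); R=np.array(c['rotation']); 
    if R.shape!=(3,3):
        from scipy.spatial.transform import Rotation as Q; R=Q.from_quat(R).as_matrix()
    r=R@np.array([(u-c['cx'])/c['fx'],(v-c['cy'])/c['fy'],1]); o=np.array(c['position'])
    s=d[int(v),int(u)] if z is None else (z-o[2])/r[2]
    return o+s*r
E
python3 - <<'E'
from h import *
for n in('top','side'):
    snap(n,n+'0'); c=vision.camera_info(n); print(n,c)
s=env.observe(); print(s['time_s'],s['eef_pos'],s['tcp_rot'],s['finger_gap'])
E
```

```text
top {'fx': 452.40962820029904, 'fy': 452.40962820029904, 'cx': 323.0298269231801, 'cy': 197.24357808317154, 'position': array([0.38372347, 0.1389913 , 1.01994803]), 'rotation': array([ 0.70964063, -0.70127866,  0.04834479, -0.04776187])}
side {'fx': 439.73109502961717, 'fy': 439.73109502961717, 'cx': 315.4718739067364, 'cy': 191.39673497751386, 'position': array([0.06787445, 0.88217959, 0.63518566]), 'rotation': array([-0.23572669,  0.8503959 , -0.45671223,  0.11257744])}
0.1 [ 0.17910476 -0.5197768   0.20495214] [ 9.86270936e-01  1.65134412e-01 -3.40947836e-05 -5.14573737e-04] 0.09448788469025075
```

View pics/top0.png

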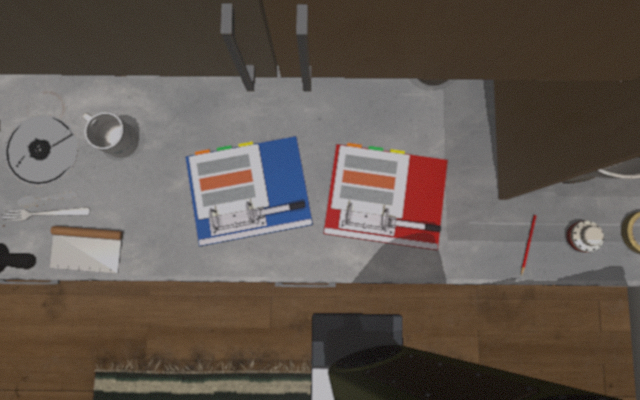

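View pics/side0.png

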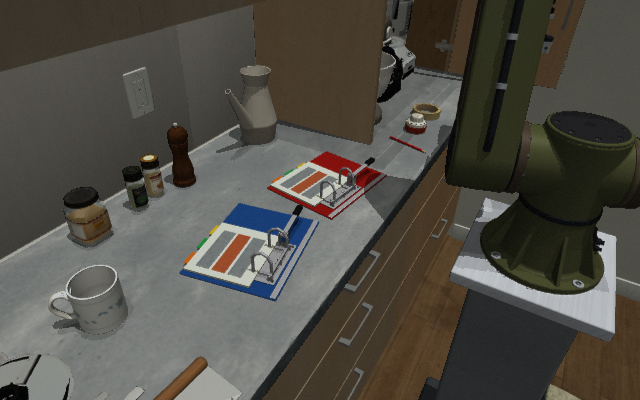

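The top view shows the blue file at about (250,190), with its lever sleeve near (288,207) and its spine edge at the bottom. The red file is to the right, with its sleeve near (425,228). I'll zoom in on the blue one.

```bash
python3 - <<'E'
from h import *
p=cv2.imread('pics/top0.png')[125:255,175:335]; cv2.imwrite('pics/c1.png',cv2.resize(p,None,fx=5,fy=5,interpolation=cv2.INTER_CUBIC)[:600])
E
```

```text
(no output)
```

View pics/c1.png

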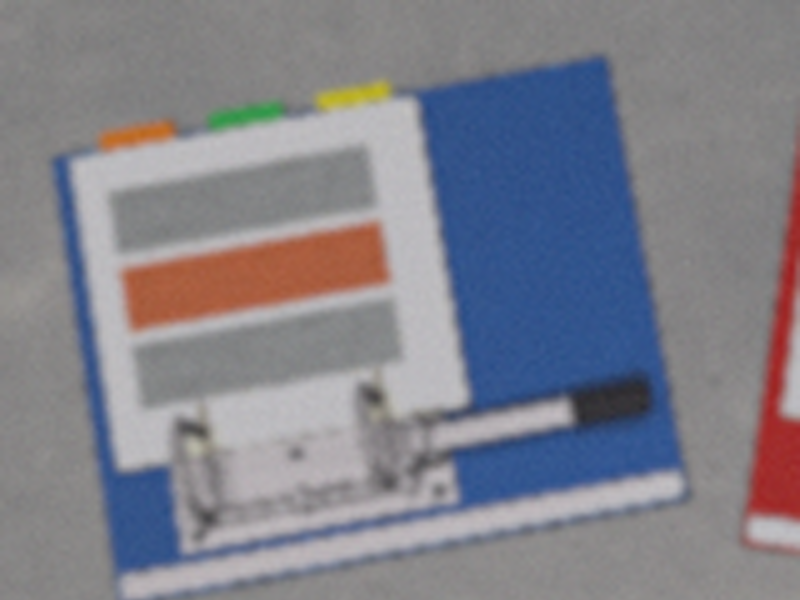

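The corners read (296,136), (186,156), (312.6,225) and (199,245). The sleeve centre is at about (297.4,204.8).

```bash
python3 - <<'E'
from h import *
from scipy.spatial.transform import Rotation as Q
d=np.load('pics/top0.npz')['d']
c=np.array([pt('top',d,u,v,.004) for u,v in[(296,136.4),(186,156.4),(312.6,225),(199,245)]])
print(c, np.linalg.norm(c[0]-c[1]),np.linalg.norm(c[2]-c[3]),np.linalg.norm(c[0]-c[2]),np.linalg.norm(c[1]-c[3]))
L=np.array([[105,-130],[105,130],[-105,-130],[-105,130]])/1000
A=L; m=c[:,:2].mean(0); H=L.T@(c[:,:2]-m)
yaw=np.arctan2(H[0,1]-H[1,0],H[0,0]+H[1,1]); R=Q.from_euler('z',yaw).as_matrix()
print('yaw',yaw,'origin',m, 'res',c[:,:2]-m-L@R[:2,:2].T)
T=lambda p:R@np.array(p)+[*m,0]
print('model sleeve',T([-.06,-.103,.04]),'up',T([-.06,-.083,.091]),'pivot',T([-.06,-.018,.036]))
print('meas sleeve z40',pt('top',d,297.4,204.8,.0455),'depth',pt('top',d,297,205), 'depth2',pt('top',d,295,205))
s=env.observe();Rt=Q.from_quat(s['tcp_rot']);print(Rt.as_matrix().round(3))
print('red board',pt('top',d,330,150,.004),'redsleeve',pt('top',d,427,227,.045))
E
```

```text
[[0.66380539 0.20304013 0.004     ]
 [0.61356616 0.45437571 0.004     ]
 [0.45953064 0.16167325 0.004     ]
 [0.41181853 0.41468492 0.004     ]] 0.25630753886674496 0.2574710698552951 0.2084211925957136 0.20561484132195548
yaw 0.1938848493698008 origin [0.53718018 0.3084435 ] res [[-0.00145483  0.00193024]
 [-0.00159924 -0.0018626 ]
 [ 0.00033568  0.00102455]
 [ 0.0027184  -0.00109219]]
model sleeve [0.49814965 0.19581306 0.04      ] up [0.4942962  0.21543832 0.091     ] pivot [0.48177249 0.27922042 0.036     ]
meas sleeve z40 [0.4998888  0.19436135 0.0455    ] depth [0.49974421 0.19536718 0.04295286] depth2 [0.49983148 0.19978803 0.04178041]
[[ 0.945  0.326 -0.   ]
 [ 0.326 -0.945  0.001]
 [ 0.    -0.001 -1.   ]]
red board [0.63260734 0.12423276 0.004     ] redsleeve [ 0.45508157 -0.08598409  0.045     ]
```

Request:
{"api": "servo_tool", "payload": {
  "jaw": [0.5,0.5,0.5],
  "xyz": [
    [0.9,-0.95,0],
    [0.9,-0.95,0],
    [0.9,-0.95,0]
  ],
  "rot": [
    [0,0,0],
    [0,0,0],
    [0,0,0]
  ],
  "newtons": 20
}}

```text
time_s: 0.48
eef_pos: [0.2343, -0.3984, 0.2056]
tcp_rot: [0.986, 0.166, 0.0, -0.0]
ft_force: [-0.4, -0.3, -0.4]
finger_gap: 0.0678
grip_force: 0.0
```

Request:
{"api": "servo_tool", "payload": {
  "jaw": [0.5,0.5,0.5],
  "xyz": [
    [0.9,-0.95,0],
    [0.9,-0.95,0],
    [0.9,-0.95,0]
  ],
  "rot": [
    [0,0,0],
    [0,0,0],
    [0,0,0]
  ]
}}

```text
time_s: 0.85
eef_pos: [0.2884, -0.2799, 0.2056]
tcp_rot: [0.986, 0.167, 0.0, 0.0]
ft_force: [0.2, -0.1, -0.5]
finger_gap: 0.0469
grip_force: 0.0
```

Request:
{"api": "servo_tool", "payload": {
  "jaw": [0.5,0.5,0.5],
  "xyz": [
    [0.9,-0.95,0],
    [0.9,-0.95,0],
    [0.9,-0.95,0]
  ],
  "rot": [
    [0,0,0],
    [0,0,0],
    [0,0,0]
  ]
}}

```text
time_s: 1.23
eef_pos: [0.3427, -0.1609, 0.2056]
tcp_rot: [0.986, 0.167, 0.0, 0.0]
ft_force: [-0.7, -0.0, 0.5]
finger_gap: 0.0467
grip_force: 0.0
```

Request:
{"api": "servo_tool", "payload": {
  "jaw": [0.5,0.5,0.5],
  "xyz": [
    [0.9,-0.95,0],
    [0.9,-0.95,0],
    [0.9,-0.95,0]
  ],
  "rot": [
    [0,0,0],
    [0,0,0],
    [0,0,0]
  ]
}}

```text
time_s: 1.6
eef_pos: [0.3968, -0.0421, 0.2053]
tcp_rot: [0.986, 0.167, -0.0, -0.0]
ft_force: [-0.4, -0.9, -0.5]
finger_gap: 0.0469
grip_force: 0.0
```

Request:
{"api": "servo_tool", "payload": {
  "jaw": [0.5,0.5,0.5],
  "xyz": [
    [0.9,-0.95,0],
    [0.9,-0.95,0],
    [0.9,-0.95,0]
  ],
  "rot": [
    [0,0,0],
    [0,0,0],
    [0,0,0]
  ]
}}

```text
time_s: 1.98
eef_pos: [0.4511, 0.0764, 0.2049]
tcp_rot: [0.986, 0.166, -0.0, 0.0]
ft_force: [0.2, -0.4, 0.3]
finger_gap: 0.047
grip_force: 0.0
```

Request:
{"api": "servo_tool", "payload": {
  "jaw": [0.5,0.5,0.5,0.5,0.5,0.5,0.5,0.5,0.5,0.5],
  "xyz": [
    [0.84,-0.97,0],
    [0.84,-0.97,0],
    [0.84,-0.97,0],
    [0.84,-0.97,0],
    [0.84,-0.97,0.8],
    [0.84,-0.97,0.8],
    [0.84,-0.97,0.8],
    [0.84,-0.97,0.8],
    [0.84,-0.97,0.8],
    [0.84,-0.97,0.8]
  ],
  "rot": [
    [0,0,-0.456],
    [0,0,-0.456],
    [0,0,-0.456],
    [0,0,-0.456],
    [0,0,-0.456],
    [0,0,-0.456],
    [0,0,-0.456],
    [0,0,-0.456],
    [0,0,-0.456],
    [0,0,-0.456]
  ]
}}

```text
time_s: 3.22
eef_pos: [0.4982, 0.1935, 0.1254]
tcp_rot: [0.637, 0.771, -0.0, 0.0]
ft_force: [0.0, -0.8, -0.1]
finger_gap: 0.0471
grip_force: 0.0
```

```bash
python3 - <<'E'
from h import *
from scipy.spatial.transform import Rotation as Q
s=env.observe();Rt=Q.from_quat(s['tcp_rot']).as_matrix();print(s['time_s'],s['eef_pos'],s['qpos'],Rt.round(3))
print('shift tool',Rt.T@(np.array([.4985,.195,.024])-s['eef_pos']))
for n in('side','top'):snap(n,n+'1')
p=cv2.imread('pics/side1.png')[130:310,180:420]; cv2.imwrite('pics/c2.png',cv2.resize(p,None,fx=3,fy=3,interpolation=cv2.INTER_CUBIC))
E
```

```text
3.225 [0.49817442 0.19347466 0.12539778] [ 3.01967472e-01  3.45836017e-01  1.65630791e+00 -1.46991975e-04
  1.13957507e+00  1.12609503e-01] [[-0.188  0.982 -0.   ]
 [ 0.982  0.188 -0.   ]
 [-0.    -0.    -1.   ]]
shift tool [0.00145165 0.00061817 0.1013975 ]
```

View pics/c2.png

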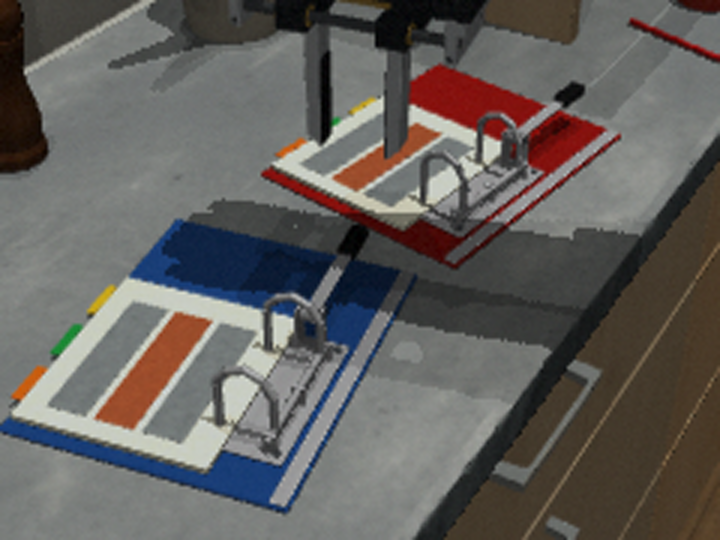

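The fingertips (crop about (318,140) and (395,155)) straddle the column above the sleeve (355,240). I'll go down and grip.

Request:
{"api": "servo_tool", "payload": {
  "jaw": [0.5,0.5,0.5,0.5,0,0,0,0,0],
  "xyz": [
    [0.01,0,0.4],
    [0.01,0,0.8],
    [0.01,0,1.0],
    [0.01,0,1.0],
    [0.01,0,1.0],
    [0.01,0,1.0],
    [0.01,0,1.0],
    [0.01,0,1.0],
    [0.01,0,1.0]
  ],
  "rot": [
    [0,0,0],
    [0,0,0],
    [0,0,0],
    [0,0,0],
    [0,0,0],
    [0,0,0],
    [0,0,0],
    [0,0,0],
    [0,0,0]
  ],
  "newtons": 20
}}

```text
time_s: 4.45
eef_pos: [0.4994, 0.1961, 0.0265]
tcp_rot: [0.635, 0.772, 0.002, 0.001]
ft_force: [9.3, 2.0, -1.6]
finger_gap: 0.0147
grip_force: 20.0
```

```bash
python3 - <<'E'
from h import *
from scipy.spatial.transform import Rotation as Q
s=env.observe();R0=Q.from_quat(s['tcp_rot']);p0=np.array(s['eef_pos']);print(s['time_s'],p0,s['ft_force'],s['finger_gap'],s['grip_force'])
f=Q.from_euler('z',.194); ax=f.apply([1,0,0]); piv=np.array([.48177,.27922,.036])
for a in [.08,.16,.24,.32,.4,.48,.56,.62,.64]:
    r=Q.from_rotvec(-ax*a)   # -y end goes up
    p=piv+r.apply(p0-piv)
    print(a,(R0.inv().apply(p-p0)/.1).round(3),((R0.inv()*r*R0).as_rotvec()/np.pi).round(3),p.round(3))
E
```

```text
4.45 [0.49935636 0.19607786 0.02645899] [ 9.25460627  1.98900626 -1.64906812] 0.014724248029509786 20.00003010034561
0.08 [-0.005  0.    -0.068] [-0.    -0.025 -0.   ] [0.499 0.196 0.033]
0.16 [-0.004  0.001 -0.137] [-0.    -0.051 -0.   ] [0.499 0.196 0.04 ]
0.24 [ 0.002  0.001 -0.205] [-0.    -0.076 -0.   ] [0.499 0.196 0.047]
0.32 [ 0.013  0.001 -0.272] [-0.    -0.102 -0.   ] [0.499 0.197 0.054]
0.4 [ 0.03   0.002 -0.338] [-0.    -0.127 -0.001] [0.499 0.199 0.06 ]
0.48 [ 0.052  0.002 -0.403] [-0.    -0.153 -0.001] [0.498 0.201 0.067]
0.56 [ 0.079  0.002 -0.466] [-0.    -0.178 -0.001] [0.498 0.204 0.073]
0.62 [ 0.103  0.002 -0.511] [-0.    -0.197 -0.001] [0.497 0.206 0.078]
0.64 [ 0.111  0.003 -0.526] [-0.    -0.204 -0.001] [0.497 0.207 0.079]
```

Request:
{"api": "servo_tool", "payload": {
  "jaw": [0,0,0,0,0,0,0,0,0,0,0,0],
  "xyz": [
    [-0.005,0.01,-0.07],
    [-0.004,0.01,-0.137],
    [0.002,0.01,-0.205],
    [0.013,0.01,-0.272],
    [0.03,0.01,-0.338],
    [0.052,0.01,-0.403],
    [0.079,0.01,-0.466],
    [0.103,0.01,-0.511],
    [0.112,0.01,-0.53],
    [0.112,0.01,-0.53],
    [0.112,0.01,-0.53],
    [0.112,0.01,-0.53]
  ],
  "rot": [
    [0,-0.025,0],
    [0,-0.051,0],
    [0,-0.076,0],
    [0,-0.102,0],
    [0,-0.127,0],
    [0,-0.153,0],
    [0,-0.178,0],
    [0,-0.197,0],
    [0,-0.205,0],
    [0,-0.205,0],
    [0,-0.205,0],
    [0,-0.205,0]
  ]
}}

```text
time_s: 5.95
eef_pos: [0.4974, 0.207, 0.0796]
tcp_rot: [0.603, 0.732, -0.2, 0.245]
ft_force: [4.1, -1.6, 5.8]
finger_gap: 0.015
grip_force: 20.0
```

```bash
python3 - <<'E'
from h import *
for n in('side',):snap(n,n+'2')
p=cv2.imread('pics/side2.png')[130:310,180:420]; cv2.imwrite('pics/c3.png',cv2.resize(p,None,fx=3,fy=3,interpolation=cv2.INTER_CUBIC))
s=env.observe();print(s['time_s'],s['wrist_torque'])
E
```

```text
6.0 [-0.43492558 -0.78950177  0.53677768]
```

View pics/c3.png

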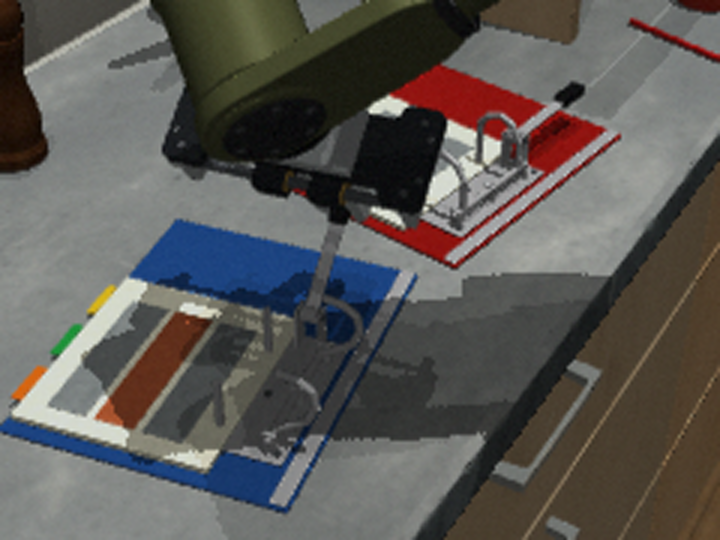

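The arches have leaned over to the spine side (crop about (350,320) and (305,400)), so the rings are open. I'll let go briefly so the lever reaches its own stop, then check.

Request:
{"api": "servo_tool", "payload": {
  "jaw": [0.4,0.4,0.4,0.4,0.4,0.4,0.4],
  "xyz": [
    [0,0,0],
    [0,0,0],
    [0,0,0],
    [0,0,0],
    [0,0,0],
    [0,0,0],
    [0,0,0]
  ],
  "rot": [
    [0,0,0],
    [0,0,0],
    [0,0,0],
    [0,0,0],
    [0,0,0],
    [0,0,0],
    [0,0,0]
  ]
}}

```text
time_s: 6.88
eef_pos: [0.4963, 0.2069, 0.0784]
tcp_rot: [0.603, 0.732, -0.201, 0.244]
ft_force: [-0.6, -0.1, 0.5]
finger_gap: 0.0371
grip_force: 0.0
```

```bash
python3 - <<'E'
from h import *
for n in('side',):snap(n,n+'3')
p=cv2.imread('pics/side3.png')[180:300,200:340]; cv2.imwrite('pics/c4.png',cv2.resize(p,None,fx=5,fy=5,interpolation=cv2.INTER_CUBIC))
E
```

```text
(no output)
```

View pics/c4.png

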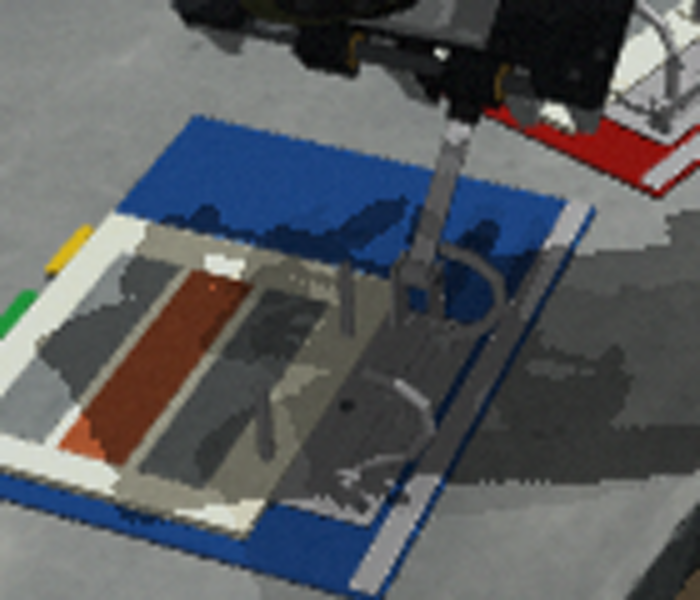

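The lever stands at its stop with the fingers clear and both arches wide open (crop about (490,290) and (425,420)), and the posts are free. Next I'll re-grip and bring it down.

Request:
{"api": "servo_tool", "payload": {
  "jaw": [0,0,0,0],
  "xyz": [
    [0,0,0],
    [0,0,0],
    [0,0,0],
    [0,0,0]
  ],
  "rot": [
    [0,0,0],
    [0,0,0],
    [0,0,0],
    [0,0,0]
  ]
}}

```text
time_s: 7.42
eef_pos: [0.4972, 0.2071, 0.0786]
tcp_rot: [0.603, 0.733, -0.2, 0.245]
ft_force: [7.2, 0.5, -1.9]
finger_gap: 0.0145
grip_force: 20.0
```

```bash
python3 - <<'E'
from h import *
from scipy.spatial.transform import Rotation as Q
s=env.observe();R0=Q.from_quat(s['tcp_rot']);p0=np.array([.4965,.2069,.0785]);print(s['time_s'],s['eef_pos'],s['finger_gap'])
f=Q.from_euler('z',.194); ax=f.apply([1,0,0]); piv=np.array([.48177,.27922,.036])
for a in [.08,.16,.24,.32,.4,.48,.56,.63,.66]:
    r=Q.from_rotvec(ax*a); p=piv+r.apply(p0-piv)
    print((R0.inv().apply(p-p0)/.1).round(3),((R0.inv()*r*R0).as_rotvec()/np.pi).round(3),p.round(4))
E
```

```text
7.425 [0.49719298 0.20713113 0.07859069] 0.014488741812729805
[ 0.011 -0.     0.067] [0.    0.025 0.   ] [0.4971 0.2038 0.0725]
[ 0.027 -0.     0.133] [0.    0.051 0.   ] [0.4976 0.2012 0.0662]
[ 0.049 -0.     0.198] [0.    0.076 0.   ] [0.498  0.1991 0.0597]
[ 0.075 -0.001  0.261] [0.    0.102 0.   ] [0.4984 0.1975 0.0531]
[ 0.107 -0.001  0.321] [0.    0.127 0.   ] [0.4986 0.1964 0.0464]
[ 0.143 -0.001  0.379] [0.    0.153 0.   ] [0.4987 0.1958 0.0396]
[ 0.184 -0.001  0.433] [0.    0.178 0.   ] [0.4987 0.1958 0.0328]
[ 0.223 -0.001  0.478] [0.    0.201 0.   ] [0.4986 0.1962 0.0269]
[ 0.241 -0.001  0.497] [0.   0.21 0.  ] [0.4985 0.1965 0.0243]
```

Request:
{"api": "servo_tool", "payload": {
  "jaw": [0,0,0,0,0,0,0,0,0,0,0],
  "xyz": [
    [0.011,0,0.067],
    [0.027,0,0.133],
    [0.049,0,0.198],
    [0.075,0,0.261],
    [0.107,0,0.321],
    [0.143,0,0.379],
    [0.184,0,0.433],
    [0.223,0,0.478],
    [0.237,0,0.492],
    [0.237,0,0.492],
    [0.237,0,0.492]
  ],
  "rot": [
    [0,0.025,0],
    [0,0.051,0],
    [0,0.076,0],
    [0,0.102,0],
    [0,0.127,0],
    [0,0.153,0],
    [0,0.178,0],
    [0,0.201,0],
    [0,0.205,0],
    [0,0.205,0],
    [0,0.205,0]
  ]
}}

```text
time_s: 8.8
eef_pos: [0.4994, 0.1968, 0.0253]
tcp_rot: [0.635, 0.772, 0.001, 0.001]
ft_force: [5.4, 2.1, -0.7]
finger_gap: 0.0149
grip_force: 20.0
```

Request:
{"api": "servo_tool", "payload": {
  "jaw": [0.4,0.4,0.4,0.4,0.4,0.4,0.4,0.4],
  "xyz": [
    [0,0,0],
    [0,0,0],
    [0,0,0],
    [0,0,0],
    [0,0,-0.3],
    [0,0,-0.6],
    [0,0,-0.9],
    [0,0,-0.9]
  ],
  "rot": [
    [0,0,0],
    [0,0,0],
    [0,0,0],
    [0,0,0],
    [0,0,0],
    [0,0,0],
    [0,0,0],
    [0,0,0]
  ]
}}

```text
time_s: 9.8
eef_pos: [0.4993, 0.1968, 0.1168]
tcp_rot: [0.635, 0.772, 0.002, 0.001]
ft_force: [-0.4, 0.5, -1.2]
finger_gap: 0.0377
grip_force: 0.0
```

```bash
python3 - <<'E'
from h import *
for n in('side',):p1,d=snap(n,n+'4')
p=cv2.imread('pics/side4.png')[130:310,180:420]; cv2.imwrite('pics/c5.png',cv2.resize(p,None,fx=3,fy=3,interpolation=cv2.INTER_CUBIC))
print(pt('side',d,298,210))
E
```

```text
[0.49434819 0.20166827 0.04444093]
```

View pics/c5.png

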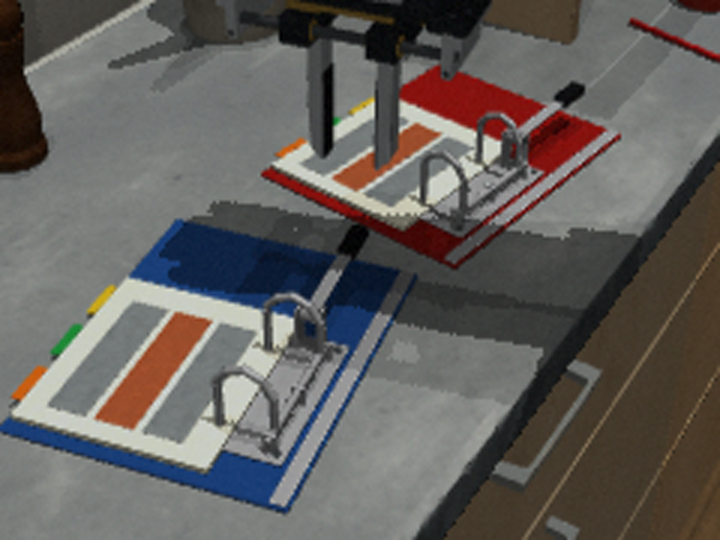

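The lever is down (sleeve at crop (355,240), as at the start), the rings are closed, the gripper is clear and the red file is untouched.

```bash
python3 -c "
from workcell import env
print(env.hand_in())"
```

```text
the job is handed in; nothing more can be done
None
```

I lifted the blue file's lever until the rings stood fully open, pressed it back down so they closed, and let go. The red file's lever was not touched, and I handed the job in at about 10 s.

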